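# Trade the two bulb dishes beside the lamp

### The job

The dead pearl bulb lies in the blue cloisonné dish beside the brass lamp, and the new frosted bulb in the green celadon dish on the other side: make the two dishes trade places, so that the new bulb is at hand by the lamp. Slide the dishes over the tabletop, never lifting or tipping them, and keep each bulb lying in its own dish; leave each dish at rest, wholly within the pale inlaid medallion where the other one stood. Do not disturb the lamp or anything else on the table.

Things in the scene. Friction and masses are not known exactly. Their poses are not given: they have to be found in the camera images.
- cloisonne_dish: round open dish of dark blue cloisonné with a brass rim, loose, about 220 g; 104 mm across the rim, 92 mm across the foot, 22 mm high, wall 4 mm, floor 5 mm thick; it holds the pearl bulb. Origin: centre of its underside, z up
- celadon_dish: round open dish of pale green glazed celadon, loose, about 260 g; same shape and sizes as the cloisonné dish (104 mm across, 22 mm high); it holds the frosted bulb. Origin: centre of its underside, z up
- pearl_bulb: dead golf-ball lamp bulb, cream pearl glass with a brass bayonet cap, loose, 30 g, lying on its side in the cloisonné dish; globe 45 mm in diameter, 73 mm long overall, its top about 50 mm above the table. Origin: centre of the globe; x points along the bulb to the cap
- frosted_bulb: new golf-ball lamp bulb, bluish white frosted glass with a silvery bayonet cap, loose, 30 g, lying on its side in the celadon dish; same sizes as the pearl bulb. Origin: centre of the globe; x points along the bulb to the cap
- place_a: flush round mother-of-pearl medallion with a thin dark ring, 144 mm across, inlaid in the tabletop nearer the lamp; the cloisonné dish stands on it at the start. Fixed and level with the table. Origin: its centre
- place_b: flush round mother-of-pearl medallion like the other, 144 mm across, on the other side; the celadon dish stands on it at the start. Fixed. Origin: its centre
- lamp: squat brass table lamp without bulb or shade, standing loose about 18 cm beyond medallion place_a (+x); base 104 mm across and 22 mm high, then a stem at most 44 mm across, 148 mm high in all. Origin: centre of its underside
- comb: tortoiseshell comb lying flat, far out at one side, loose, 36 x 140 mm, 5 mm thick, long side along its y. Origin: centre of its underside
- teacup: white lidded teacup, loose, 86 mm across, 78 mm high, out at one side. Origin: centre of its underside
- tiles: block of eight green-backed mahjong tiles, loose, 34 x 104 mm, 45 mm high, long side along its y, out at the other side. Origin: centre of its underside
- spectacle_case: dark red spectacle case, loose, 60 x 150 mm, 34 mm high, long side along its y, far out at the side away from the comb. Origin: centre of its underside
Things that resemble listed ones, but are neither listed nor needed, are in the scene too. Of the things like the cloisonne_dish, leave any that is orange or pink; of the rest the larger one is meant.

How it is judged (in metres and radians):
At the end, for the whole second after the job is handed in: Cloisonné dish centred within 20 mm on place_b, celadon dish within 20 mm on place_a, both flat on the table and at rest; each bulb lying in its own dish (pearl in cloisonné, frosted in celadon; globe centre within 40 mm of the dish centre, under 40 mm high) (horizontal distance between cloisonne_dish and place_b below 0.02 m and horizontal distance between celadon_dish and place_a below 0.02 m and horizontal distance between pearl_bulb and cloisonne_dish below 0.04 m and horizontal distance between frosted_bulb and celadon_dish below 0.04 m and height (world z) of each of pearl_bulb, frosted_bulb below 0.04 m and height (world z) of each of cloisonne_dish, celadon_dish below 0.006 m and angle between each of cloisonne_dish, celadon_dish's own z axis and vertical below 0.08 rad and linear speed of each of cloisonne_dish, celadon_dish below 0.02 m/s); the robot touches nothing.
It fails at once if a dish is lifted off the table (more than 10 mm) or tipped (more than 0.2 rad) (height (world z) of any of cloisonne_dish, celadon_dish above 0.01 m or angle between any of cloisonne_dish, celadon_dish's own z axis and vertical above 0.2 rad).
It fails at once if a bulb leaves its dish (globe centre more than 45 mm from the dish's centre, or over 50 mm high) (horizontal distance between pearl_bulb and cloisonne_dish above 0.045 m or horizontal distance between frosted_bulb and celadon_dish above 0.045 m or height (world z) of any of pearl_bulb, frosted_bulb above 0.05 m).
It fails at once if the lamp, comb, teacup, tiles or spectacle case is moved by more than 15 mm or the lamp or teacup tipped (distance of any of lamp, comb, teacup, tiles, spectacle_case from where it was at the start of the episode above 0.015 m or angle between any of lamp, teacup's own z axis and vertical above 0.3 rad).
It also fails if it takes over 70 s, if anything falls off the work surface, if the arm or the gripper's body presses on something with over 40 N, if the wrist force passes 120 N, or if a joint passes its speed limit or range.

### The arm

A 6-joint arm with a two-finger parallel gripper is mounted at the origin on the work surface. World frame = base frame: x ahead of the robot, y to its left, z up, the work surface at z = 0. Lengths are in m, angles in degrees, forces in N, time in s.
With the tool pointing down it reaches from about 0.4 to 0.825 m from the base axis. Payload 7 kg.
Tool frame: the origin (TCP) lies midway between the tips of the shut fingers; the grasp point (between the pads) lies 19 mm behind it; z points along the fingers, y is the line along which they close (so a half turn about z gives the same grasp; the last joint's range is limited). The gripper opens to 88 mm and grips with 3 to 60 N. Pads are 19 mm wide; open, the fingers measure 130 mm over their backs; the gripper's body (78 mm by 193 mm) begins 47 mm behind the grasp point.
Start: joints at [91.965, 20.546, 0.682, 0, -70.136, -16.507], TCP at [0.169, 0.653, 0.227] pointing down, gripper open.
Joint ranges: [-176.03, 176.03], [-82.01, 121.73], [-58.28, 71.71], [-173.87, 95.51], [-174.79, -0.11], [-173.66, 173.66]. Speed limits (degrees/s): [136.94, 136.94, 172.46, 180, 180, 180].

### API

Orientations are given as [roll, pitch, yaw] about the fixed x, y, z axes, in that order (R = Rz(yaw) Ry(pitch) Rx(roll)).
In Python, from plant import get_state, optics, order gives the robot as it stands. The module is installed in compiled form; this text tells all that it offers.
- The arm moves only by the tool send_rows, never from a script. Its argument "moves" is a list of rows, each an object with "slide": the shift along the tool's x, y, z as a fraction of full scale, a list of three; "turn": the turn about the tool's z as a fraction of full scale; "gripper": the opening, from 0 (shut) to 1 (fully open). A call has exactly 5 rows; each row is the pose to reach, as a shift and turn from the pose commanded when the call began, along the tool's axes at that moment; what a row does not reach only later rows make up. Full scale, the value 1, is 150 mm for a shift and 90 degrees for a turn. A row lasts 1/12 s, in which the tool goes at most 41.7 mm and 7.16 degrees, less where a joint would pass 70% of its speed; a pose out of reach is approached as far as the arm can. A call with a number of a shift or a turn outside -1 to 1 is refused whole. A call with a gripper value outside its range is refused whole. The fingers move at their own pace and stop on an object; "newtons" is the grip in N (left out, the last holds). Time passes only in rows, so rows that repeat a pose let the fingers close, or fill a call up. It gives the time, the measured TCP pose, the force, the opening and the grip force at its end, in the units of the state.
- get_state(): the state, without advancing time (a new reading comes with each control period).
- optics.capture(name): name is "scene" or "top" or "wrist"; returns a dict with "img" (400x640x3 uint8, red, green, blue), "intrinsics" (3x3 intrinsics, pixels), "dist" ([k1, k2, p1, p2, k3] as OpenCV has them; the pictures are not rectified), "origin" and "attitude" of the camera in the world. Camera axes: x right, y down, z forward; pixel columns grow to the right and rows downward; lengths in m; the calibration is good to about 2 mm. A picture is of the moment at which its call begins. There is no depth.
- order.close_job(): hands the job in; it is judged then, once.
Trained networks look in the newest picture that a camera, given by its name, has taken for a name from the list of things; names that differ only in an ending like _2 or _b are one class to them, and where a whole thing is asked for, a point or a joint stands for the part that bears it (a point fixed in the world has none). Each returns a list of dicts, best first, with "p" (0 to 1); they miss things now and then, are a little off and sometimes report something else, mostly with a low value. They report only what shows in the picture. A call takes as long as a camera call. They do not tell look-alikes from the thing itself.
- optics.look_for(camera, name): "location" ([x, y, z] in m, in world coordinates, good to about 4 mm: the middle of the surface that is visible of it).
The state is a dict: "time_s": time; "joints": joint angles; "qd": joint speeds; "joint_torque": joint torques, N m; "tcp_pos": TCP position; "eef_rot": TCP orientation; "contact_force": force on the tool from outside, world axes, zero at the start; "moment": the same for the moment, N m; "gripper_width": finger opening in m; "gripper_force": force on a finger pad.
Only numpy, scipy, OpenCV 4.12 (cv2) and the standard library are available. Lean on these libraries where they do the work, as an engineer would, in place of code of your own. Each camera call takes 0.05 s, during which the arm holds its last target. There are 200 camera calls.

## Working session

There is one attempt and no reset: what is moved stays moved. The work goes in short steps, Python scripts to look and compute and a tool call to move; the robot and the scene stay as the last step left them, time stands still between calls to the robot, and variables do not carry over. Pictures are saved under pics/ and viewed, at most 10 in all, crops included, and the job is handed in when it is done.

Besides the shell and the picture viewer there is one more tool, called after "Request:" by a JSON object that holds its "name" and its "arguments". send_rows: Moves the arm, as the interface text tells. Shift numbers are shares of 150 mm and turn numbers shares of 90 degrees, none past 1 either way. Its arguments: {"type":"object","properties":{"moves":{"type":"array"},"newtons":{"type":"number"}},"required":["moves"]}

```bash
mkdir -p pics
python3 - <<'E'
from plant import get_state, optics
import cv2,numpy as np
for c in ["top","scene"]:
    d=optics.capture(c); cv2.imwrite(f"pics/{c}0.png",d["img"][:,:,::-1])
    print(c,np.round(d["intrinsics"],1).tolist(),d["dist"],np.round(d["origin"],3),np.round(d["attitude"],3).tolist())
    for n in ["cloisonne_dish","celadon_dish","pearl_bulb","frosted_bulb","place_a","place_b","lamp","comb","teacup","tiles","spectacle_case"]:
        print(n,[(np.round(r["location"],3).tolist(),round(r["p"],2)) for r in optics.look_for(c,n)[:4]])
print(get_state())
E
```

```text
top [[432.4, 0.0, 319.6], [0.0, 432.4, 202.4], [0.0, 0.0, 1.0]] [-0.00860491  0.          0.          0.          0.        ] [0.454 0.016 1.229] [-175.541, -0.727, -88.841]
cloisonne_dish [([0.534, -0.158, 0.003], 0.97), ([0.39, -0.222, 0.006], 0.95), ([0.583, -0.316, 0.003], 0.88), ([0.338, -0.088, 0.004], 0.85)]
celadon_dish [([0.467, 0.16, 0.004], 0.76)]
pearl_bulb [([0.531, -0.168, 0.038], 0.52)]
frosted_bulb [([0.462, 0.155, 0.04], 0.85)]
place_a [([0.52, -0.134, 0.006], 0.91), ([0.456, 0.138, -0.0], 0.56), ([0.538, -0.159, 0.002], 0.29)]
place_b [([0.52, -0.134, 0.006], 0.91), ([0.456, 0.138, -0.0], 0.56), ([0.538, -0.159, 0.002], 0.29)]
lamp [([0.71, -0.143, 0.025], 0.9), ([0.534, -0.159, 0.002], 0.37)]
comb [([0.643, 0.435, 0.001], 0.89), ([0.456, 0.135, -0.001], 0.16)]
teacup [([0.501, 0.418, 0.069], 0.7)]
tiles [([0.492, -0.423, 0.045], 0.63)]
spectacle_case [([0.678, -0.412, 0.035], 0.73)]
scene [[512.4, 0.0, 313.1], [0.0, 512.4, 197.0], [0.0, 0.0, 1.0]] [0.00977763 0.         0.         0.         0.        ] [1.248 0.222 1.306] [-148.787, -0.076, 106.159]
cloisonne_dish
[... 609 characters left out ...]
.029], 0.58)]
{'time_s': 1.2, 'joints': array([ 9.19678917e+01,  2.05442468e+01,  6.82330571e-01,  3.48097403e-04,
       -7.01347540e+01, -1.65064632e+01]), 'qd': array([ 0.06220505, -0.03561191, -0.07575813, -0.05784218,  0.03442873,
        0.04561733]), 'joint_torque': array([ 1.26956816e-04, -5.82393444e+01,  2.93302149e+01,  7.00270414e+00,
        1.24883957e-02, -3.90583949e-06]), 'tcp_pos': array([0.16946577, 0.65336929, 0.22658904]), 'eef_rot': array([-1.79996714e+02,  6.32162014e-04, -1.45384531e+01]), 'contact_force': array([-0.11085447,  1.21561763, -0.14374617]), 'moment': array([-0.02914237, -0.00527168, -0.00243422]), 'gripper_force': 0.0, 'gripper_width': 0.0875422508352379}
```

View top.

View pics/top0.png

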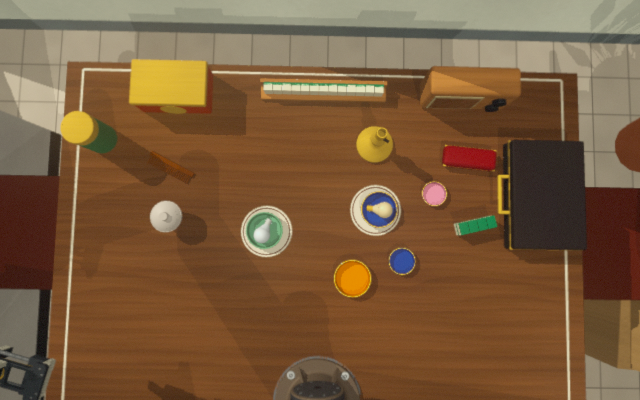

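View pics/scene0.png

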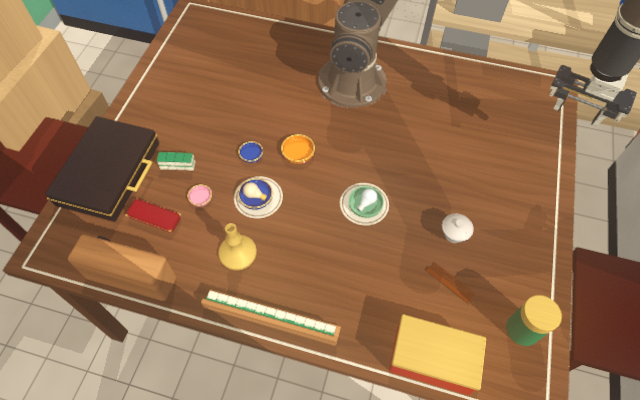

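```bash
cat > h.py <<'E'
from plant import get_state, optics, order
import cv2, numpy as np
from scipy.spatial.transform import Rotation as Ro
def proj(d,px,z):
    u=cv2.undistortPoints(np.float64(px).reshape(-1,1,2),d["intrinsics"],d["dist"]).reshape(-1,2)
    r=np.c_[u,np.ones(len(u))]@Ro.from_euler("xyz",d["attitude"],degrees=True).as_matrix().T
    o=np.array(d["origin"]); return (o+r*((z-o[2])/r[:,2])[:,None])[:,:2]
def blob(d,lo,hi,near,z,R):
    m=cv2.inRange(cv2.cvtColor(d["img"],cv2.COLOR_RGB2HSV),np.array(lo),np.array(hi))
    p=np.argwhere(m)[:,::-1].astype(float); w=proj(d,p,z)
    w=w[np.hypot(*(w-near).T)<R]
    if len(w)<10: return None
    c,r=cv2.minEnclosingCircle(w.astype(np.float32)); return np.round([*c,r,len(w)],4).tolist()
WHITE=((0,0,150),(179,70,255)); BLUE=((105,120,40),(130,255,255)); GREEN=((65,50,40),(90,255,255))
def need(x,y,z,yaw):
    s=get_state(); t=np.array(s["tcp_pos"]); R=Ro.from_euler("xyz",s["eef_rot"],degrees=True)
    dy=(s["eef_rot"][2]-yaw+180)%360-180
    print("t",round(s["time_s"],2),"tcp",t.round(4),"yaw",round(s["eef_rot"][2],1),"slide",(R.inv().apply(np.array([x,y,z])-t)/.15).round(3),"turn",round(dy/90,3),"w",round(s["gripper_width"],4),"F",np.round(s["contact_force"],1))
E
python3 - <<'E'
from h import *
for c in ["top","scene"]:
    d=optics.capture(c)
    for n,col,near,z,R in [("a",WHITE,(.53,-.14),0,.09),("b",WHITE,(.465,.145),0,.09),("blue",BLUE,(.53,-.14),.02,.075),("cel",GREEN,(.465,.145),.02,.075),
      ("smallblue",BLUE,(.39,-.22),.02,.06),("orange",((5,150,100),(20,255,255)),(.335,-.09),.02,.08)]:
        print(c,n,blob(d,*col,near,z,R))
E
```

```text
top a [0.5329, -0.1563, 0.0719, 728.0]
top b [0.4665, 0.1526, 0.0719, 1207.0]
top blue [0.5332, -0.1643, 0.0447, 379.0]
top cel [0.4818, 0.1426, 0.0256, 10.0]
top smallblue [0.3905, -0.2293, 0.032, 415.0]
top orange [0.335, -0.09, 0.0801, 2398.0]
scene a [0.5315, -0.1549, 0.073, 878.0]
scene b [0.466, 0.1539, 0.0727, 1479.0]
scene blue [0.5312, -0.1697, 0.0441, 195.0]
scene cel None
scene smallblue [0.3928, -0.2277, 0.0318, 246.0]
scene orange [0.335, -0.0899, 0.08, 1384.0]
```

Request:
{"name": "send_rows", "arguments": {"moves": [{"slide":[0.2,0.15,0],"turn":0,"gripper":0.68},{"slide":[0.4,0.3,0],"turn":0,"gripper":0.68},{"slide":[0.6,0.45,0],"turn":0,"gripper":0.68},{"slide":[0.8,0.6,0],"turn":0,"gripper":0.68},{"slide":[0.8,0.6,0],"turn":0,"gripper":0.68}]}}

```text
time_s: 1.72
tcp_pos: [0.2657, 0.5317, 0.2273]
eef_rot: [180.0, -0.0, -14.7]
contact_force: [-1.0, -0.0, -0.6]
gripper_width: 0.0616
gripper_force: 0.0
```

Request:
{"name": "send_rows", "arguments": {"moves": [{"slide":[0.2,0.15,0],"turn":0,"gripper":0.68},{"slide":[0.4,0.3,0],"turn":0,"gripper":0.68},{"slide":[0.6,0.45,0],"turn":0,"gripper":0.68},{"slide":[0.8,0.6,0],"turn":0,"gripper":0.68},{"slide":[0.8,0.6,0],"turn":0,"gripper":0.68}]}}

```text
time_s: 2.13
tcp_pos: [0.359, 0.4146, 0.227]
eef_rot: [180.0, -0.0, -14.7]
contact_force: [-1.4, 0.2, -1.0]
gripper_width: 0.0598
gripper_force: 0.0
```

Request:
{"name": "send_rows", "arguments": {"moves": [{"slide":[0.2,0.15,0],"turn":0,"gripper":0.68},{"slide":[0.4,0.3,0],"turn":0,"gripper":0.68},{"slide":[0.6,0.45,0],"turn":0,"gripper":0.68},{"slide":[0.8,0.6,0],"turn":0,"gripper":0.68},{"slide":[0.8,0.6,0],"turn":0,"gripper":0.68}]}}

```text
time_s: 2.55
tcp_pos: [0.4526, 0.2976, 0.2267]
eef_rot: [180.0, -0.0, -14.8]
contact_force: [-0.6, 0.5, 0.5]
gripper_width: 0.0598
gripper_force: 0.0
```

Request:
{"name": "send_rows", "arguments": {"moves": [{"slide":[0,0,0],"turn":0.08,"gripper":0.68},{"slide":[0,0,0],"turn":0.16,"gripper":0.68},{"slide":[0,0,0],"turn":0.24,"gripper":0.68},{"slide":[0,0,0],"turn":0.32,"gripper":0.68},{"slide":[0,0,0],"turn":0.39,"gripper":0.68}]}}

```text
time_s: 2.97
tcp_pos: [0.4502, 0.3016, 0.2267]
eef_rot: [-180.0, 0.0, -50.0]
contact_force: [-0.0, -0.5, -0.0]
gripper_width: 0.0593
gripper_force: 0.0
```

Request:
{"name": "send_rows", "arguments": {"moves": [{"slide":[0,0,0],"turn":0.08,"gripper":0.68},{"slide":[0,0,0],"turn":0.16,"gripper":0.68},{"slide":[0,0,0],"turn":0.24,"gripper":0.68},{"slide":[0,0,0],"turn":0.32,"gripper":0.68},{"slide":[0,0,0],"turn":0.39,"gripper":0.68}]}}

```text
time_s: 3.38
tcp_pos: [0.4502, 0.3017, 0.2267]
eef_rot: [-180.0, 0.0, -85.1]
contact_force: [0.2, 0.5, -1.0]
gripper_width: 0.0597
gripper_force: 0.0
```

Request:
{"name": "send_rows", "arguments": {"moves": [{"slide":[0,0,0],"turn":0.08,"gripper":0.68},{"slide":[0,0,0],"turn":0.16,"gripper":0.68},{"slide":[0,0,0],"turn":0.24,"gripper":0.68},{"slide":[0,0,0],"turn":0.29,"gripper":0.68},{"slide":[0,0,0],"turn":0.29,"gripper":0.68}]}}

```text
time_s: 3.8
tcp_pos: [0.4501, 0.3017, 0.2267]
eef_rot: [180.0, 0.0, -111.1]
contact_force: [-0.5, 0.8, 0.5]
gripper_width: 0.0599
gripper_force: 0.0
```

```bash
python3 -c "
from h import *
need(.503,-.230,.2,-111)"
```

```text
t 3.8 tcp [0.4501 0.3017 0.2267] yaw -111.1 slide [ 3.182 -1.603  0.177] turn -0.001 w 0.0599 F [-0.5  0.8  0.5]
```

Request:
{"name": "send_rows", "arguments": {"moves": [{"slide":[0.2,-0.1,0],"turn":0,"gripper":0.68},{"slide":[0.4,-0.2,0],"turn":0,"gripper":0.68},{"slide":[0.6,-0.3,0],"turn":0,"gripper":0.68},{"slide":[0.8,-0.4,0],"turn":0,"gripper":0.68},{"slide":[0.8,-0.4,0],"turn":0,"gripper":0.68}]}}

```text
time_s: 4.22
tcp_pos: [0.463, 0.1641, 0.2268]
eef_rot: [180.0, -0.0, -110.8]
contact_force: [-0.8, -0.6, -0.2]
gripper_width: 0.0593
gripper_force: 0.0
```

Request:
{"name": "send_rows", "arguments": {"moves": [{"slide":[0.2,-0.1,0],"turn":0,"gripper":0.68},{"slide":[0.4,-0.2,0],"turn":0,"gripper":0.68},{"slide":[0.6,-0.3,0],"turn":0,"gripper":0.68},{"slide":[0.8,-0.4,0],"turn":0,"gripper":0.68},{"slide":[0.8,-0.4,0],"turn":0,"gripper":0.68}]}}

```text
time_s: 4.63
tcp_pos: [0.4767, 0.0309, 0.2267]
eef_rot: [-180.0, -0.0, -110.8]
contact_force: [-0.3, 1.0, 0.4]
gripper_width: 0.0595
gripper_force: 0.0
```

Request:
{"name": "send_rows", "arguments": {"moves": [{"slide":[0.2,-0.1,0],"turn":0,"gripper":0.68},{"slide":[0.4,-0.2,0],"turn":0,"gripper":0.68},{"slide":[0.6,-0.3,0],"turn":0,"gripper":0.68},{"slide":[0.8,-0.4,0],"turn":0,"gripper":0.68},{"slide":[0.8,-0.4,0],"turn":0,"gripper":0.68}]}}

```text
time_s: 5.05
tcp_pos: [0.4905, -0.1026, 0.2265]
eef_rot: [180.0, -0.1, -110.9]
contact_force: [0.6, 0.4, 0.2]
gripper_width: 0.0594
gripper_force: 0.0
```

Request:
{"name": "send_rows", "arguments": {"moves": [{"slide":[0.2,-0.1,0],"turn":0,"gripper":0.68},{"slide":[0.4,-0.2,0],"turn":0,"gripper":0.68},{"slide":[0.6,-0.3,0],"turn":0,"gripper":0.68},{"slide":[0.78,-0.4,0],"turn":0,"gripper":0.68},{"slide":[0.78,-0.4,0],"turn":0,"gripper":0.68}]}}

```text
time_s: 5.47
tcp_pos: [0.5054, -0.2331, 0.2261]
eef_rot: [180.0, -0.1, -110.8]
contact_force: [0.2, -0.2, -0.1]
gripper_width: 0.0598
gripper_force: 0.0
```

```bash
python3 -c "
from h import *
need(.503,-.230,.010,-111)"
```

```text
t 5.47 tcp [ 0.5054 -0.2331  0.2261] yaw -110.8 slide [-0.015  0.021  1.441] turn 0.002 w 0.0598 F [ 0.2 -0.2 -0.1]
```

Request:
{"name": "send_rows", "arguments": {"moves": [{"slide":[0,0.02,0.2],"turn":0,"gripper":0.68},{"slide":[0,0.02,0.4],"turn":0,"gripper":0.68},{"slide":[0,0.02,0.6],"turn":0,"gripper":0.68},{"slide":[0,0.02,0.8],"turn":0,"gripper":0.68},{"slide":[0,0.02,0.8],"turn":0,"gripper":0.68}]}}

```text
time_s: 5.88
tcp_pos: [0.4984, -0.2271, 0.1012]
eef_rot: [179.5, -0.1, -110.8]
contact_force: [-0.8, 0.3, -0.8]
gripper_width: 0.0595
gripper_force: 0.0
```

Request:
{"name": "send_rows", "arguments": {"moves": [{"slide":[0,0,0.2],"turn":0,"gripper":0.68},{"slide":[0,0,0.4],"turn":0,"gripper":0.68},{"slide":[0,0,0.55],"turn":0,"gripper":0.68},{"slide":[0,0,0.64],"turn":0,"gripper":0.68},{"slide":[0,0,0.64],"turn":0,"gripper":0.68}]}}

```text
time_s: 6.3
tcp_pos: [0.5011, -0.2279, 0.0091]
eef_rot: [179.8, -0.1, -110.7]
contact_force: [-0.6, 0.0, 0.2]
gripper_width: 0.0593
gripper_force: 0.0
```

```bash
python3 -c "
from h import *
d=optics.capture('scene'); cv2.imwrite('pics/s1.png',cv2.resize(d['img'][80:280,150:450,::-1],None,fx=2.5,fy=2.5))
need(.611,.051,.010,-111)"
```

```text
t 6.35 tcp [ 0.5021 -0.2282  0.0107] yaw -110.7 slide [-1.998 -0.02   0.003] turn 0.003 w 0.0594 F [-0.4  0.1  0.9]
```

View pics/s1.png

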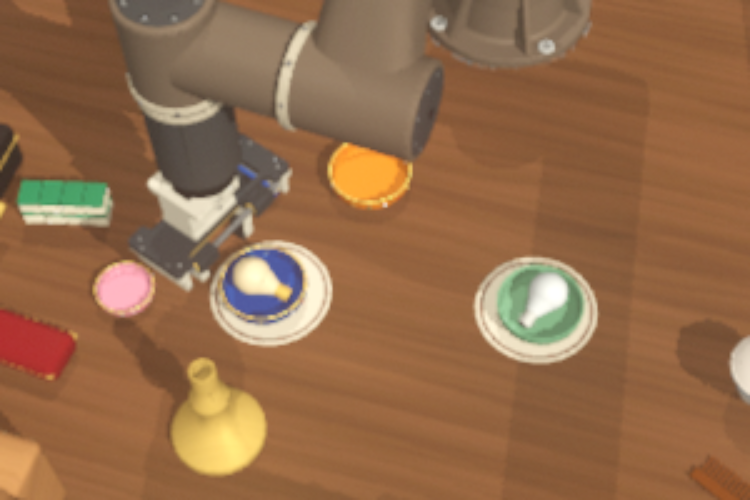

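Request:
{"name": "send_rows", "arguments": {"moves": [{"slide":[-0.05,0,0],"turn":0,"gripper":0.68},{"slide":[-0.1,0,0],"turn":0,"gripper":0.68},{"slide":[-0.15,0,0],"turn":0,"gripper":0.68},{"slide":[-0.2,0,0],"turn":0,"gripper":0.68},{"slide":[-0.25,0,0],"turn":0,"gripper":0.68}]}}

```text
time_s: 6.77
tcp_pos: [0.5164, -0.1928, 0.0117]
eef_rot: [-179.9, 0.0, -110.8]
contact_force: [-1.6, -3.4, 2.2]
gripper_width: 0.0595
gripper_force: 2.0
```

Request:
{"name": "send_rows", "arguments": {"moves": [{"slide":[-0.06,0,0],"turn":0,"gripper":0.68},{"slide":[-0.12,0,0],"turn":0,"gripper":0.68},{"slide":[-0.18,0,0],"turn":0,"gripper":0.68},{"slide":[-0.24,0,0],"turn":0,"gripper":0.68},{"slide":[-0.3,0,0],"turn":0,"gripper":0.68}]}}

```text
time_s: 7.18
tcp_pos: [0.5312, -0.1509, 0.011]
eef_rot: [180.0, -0.0, -110.8]
contact_force: [-2.3, -6.0, 5.2]
gripper_width: 0.0595
gripper_force: 3.5
```

```bash
python3 -c "
from h import *
d=optics.capture('scene'); cv2.imwrite('pics/s2.png',cv2.resize(d['img'][80:280,150:450,::-1],None,fx=2.5,fy=2.5))
need(.611,.051,.010,-111); print(blob(d,*BLUE,(.56,-.1),.02,.1))"
```

```text
t 7.23 tcp [ 0.532  -0.1497  0.011 ] yaw -110.8 slide [-1.438 -0.018  0.006] turn 0.002 w 0.0596 F [-0.1  0.7  2.1]
[0.5473, -0.1086, 0.045, 224.0]
```

View pics/s2.png

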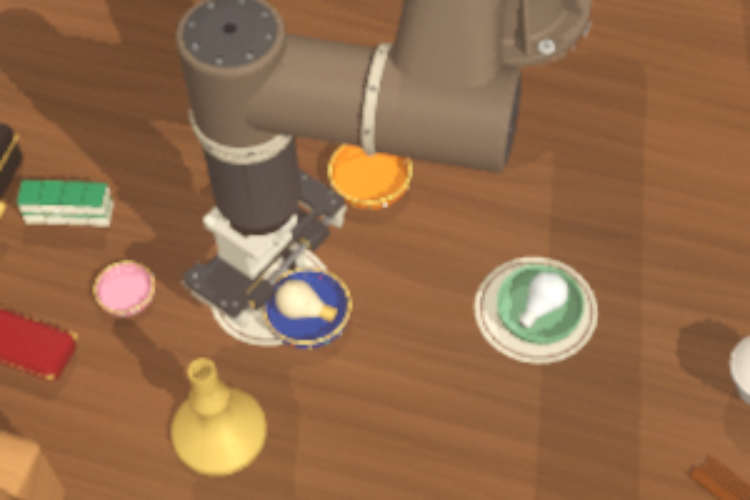

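Request:
{"name": "send_rows", "arguments": {"moves": [{"slide":[-0.06,0,0],"turn":0,"gripper":0.68},{"slide":[-0.13,0,0],"turn":0,"gripper":0.68},{"slide":[-0.2,0,0],"turn":0,"gripper":0.68},{"slide":[-0.28,0,0],"turn":0,"gripper":0.68},{"slide":[-0.36,0,0],"turn":0,"gripper":0.68}]}}

```text
time_s: 7.65
tcp_pos: [0.5501, -0.1007, 0.0108]
eef_rot: [180.0, -0.1, -110.8]
contact_force: [-1.2, -4.4, 5.1]
gripper_width: 0.0595
gripper_force: 3.2
```

Request:
{"name": "send_rows", "arguments": {"moves": [{"slide":[-0.08,0,0],"turn":0,"gripper":0.68},{"slide":[-0.16,0,0],"turn":0,"gripper":0.68},{"slide":[-0.24,0,0],"turn":0,"gripper":0.68},{"slide":[-0.32,0,0],"turn":0,"gripper":0.68},{"slide":[-0.4,0,0],"turn":0,"gripper":0.68}]}}

```text
time_s: 8.07
tcp_pos: [0.5712, -0.0446, 0.0107]
eef_rot: [179.9, -0.1, -110.8]
contact_force: [-1.6, -5.2, 5.3]
gripper_width: 0.0595
gripper_force: 3.4
```

Request:
{"name": "send_rows", "arguments": {"moves": [{"slide":[-0.08,0,0],"turn":0,"gripper":0.68},{"slide":[-0.16,0,0],"turn":0,"gripper":0.68},{"slide":[-0.24,0,0],"turn":0,"gripper":0.68},{"slide":[-0.32,0,0],"turn":0,"gripper":0.68},{"slide":[-0.4,0,0],"turn":0,"gripper":0.68}]}}

```text
time_s: 8.48
tcp_pos: [0.5924, 0.0113, 0.0107]
eef_rot: [179.9, -0.1, -110.8]
contact_force: [-2.1, -5.7, 5.5]
gripper_width: 0.0593
gripper_force: 3.5
```

Request:
{"name": "send_rows", "arguments": {"moves": [{"slide":[-0.07,0,0],"turn":0,"gripper":0.68},{"slide":[-0.14,0,0],"turn":0,"gripper":0.68},{"slide":[-0.2,0,0],"turn":0,"gripper":0.68},{"slide":[-0.25,0,0],"turn":0,"gripper":0.68},{"slide":[-0.28,0,0],"turn":0,"gripper":0.68}]}}

```text
time_s: 8.9
tcp_pos: [0.6075, 0.0508, 0.0107]
eef_rot: [179.9, -0.1, -110.8]
contact_force: [-2.3, -5.4, 5.1]
gripper_width: 0.0595
gripper_force: 3.6
```

Request:
{"name": "send_rows", "arguments": {"moves": [{"slide":[0.06,0,0],"turn":0,"gripper":0.68},{"slide":[0.16,0,0],"turn":0,"gripper":0.68},{"slide":[0.3,0,0],"turn":0,"gripper":0.68},{"slide":[0.3,0,-0.2],"turn":0,"gripper":0.68},{"slide":[0.3,0,-0.4],"turn":0,"gripper":0.68}]}}

```text
time_s: 9.32
tcp_pos: [0.5891, 0.006, 0.0691]
eef_rot: [179.7, -0.2, -111.0]
contact_force: [1.6, 1.0, 0.6]
gripper_width: 0.0595
gripper_force: 0.0
```

Request:
{"name": "send_rows", "arguments": {"moves": [{"slide":[0,0,-0.2],"turn":-0.08,"gripper":0.68},{"slide":[0,0,-0.4],"turn":-0.15,"gripper":0.68},{"slide":[0,0,-0.4],"turn":-0.22,"gripper":0.68},{"slide":[0,0,-0.4],"turn":-0.29,"gripper":0.68},{"slide":[0,0,-0.4],"turn":-0.36,"gripper":0.68}]}}

```text
time_s: 9.73
tcp_pos: [0.5914, 0.0075, 0.1311]
eef_rot: [-179.9, 0.1, -78.2]
contact_force: [0.5, 0.6, -0.7]
gripper_width: 0.0592
gripper_force: 0.0
```

```bash
python3 -c "
from h import *
for c in ['scene','top']:
    d=optics.capture(c); cv2.imwrite('pics/%s3.png'%c,cv2.resize(d['img'][80:280,150:450,::-1],None,fx=2.5,fy=2.5))
    print(blob(d,*BLUE,(.63,.1),.02,.1),[ (np.round(r['location'],3),r['p']) for n in ('celadon_dish','cloisonne_dish') for r in optics.look_for(c,n)[:2]])
    print(blob(d,(60,25,40),(95,255,255),(.4663,.1532),.02,.056))
need(.45,.235,.15,-78)"
```

```text
[0.6247, 0.0985, 0.0455, 324.0] [(array([0.473, 0.158, 0.002]), 0.9), (array([0.468, 0.159, 0.04 ]), 0.68), (array([0.625, 0.106, 0.01 ]), 0.92), (array([ 0.578, -0.32 ,  0.003]), 0.82)]
[0.4699, 0.1588, 0.0503, 120.0]
None [(array([0.479, 0.143, 0.002]), 0.77), (array([ 0.336, -0.09 ,  0.008]), 0.83), (array([ 0.392, -0.229,  0.008]), 0.79)]
[0.4681, 0.1571, 0.05, 538.0]
t 10.03 tcp [0.5918 0.008  0.1302] yaw -78.6 slide [-1.67   0.628 -0.131] turn -0.007 w 0.0596 F [ 0.4 -0.   0.2]
```

View pics/scene3.png

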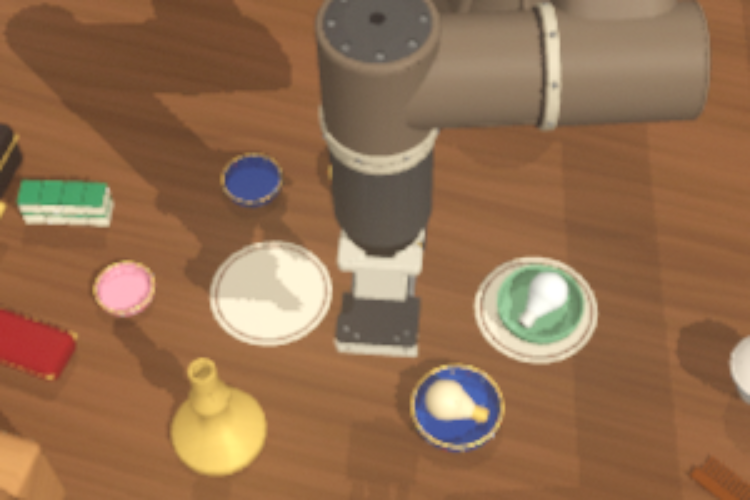

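Request:
{"name": "send_rows", "arguments": {"moves": [{"slide":[-0.2,0.08,0],"turn":0,"gripper":0.68},{"slide":[-0.42,0.15,0],"turn":0,"gripper":0.68},{"slide":[-0.64,0.23,0],"turn":0,"gripper":0.68},{"slide":[-0.86,0.3,0],"turn":0,"gripper":0.68},{"slide":[-0.86,0.3,0],"turn":0,"gripper":0.68}]}}

```text
time_s: 10.45
tcp_pos: [0.5201, 0.1292, 0.1307]
eef_rot: [-180.0, 0.0, -78.4]
contact_force: [-0.3, 0.3, -0.3]
gripper_width: 0.0593
gripper_force: 0.0
```

Request:
{"name": "send_rows", "arguments": {"moves": [{"slide":[-0.22,0.08,0],"turn":0,"gripper":0.68},{"slide":[-0.44,0.16,0],"turn":0,"gripper":0.68},{"slide":[-0.65,0.24,0],"turn":0,"gripper":0.68},{"slide":[-0.85,0.3,0],"turn":0,"gripper":0.68},{"slide":[-0.85,0.3,0],"turn":0,"gripper":0.68}]}}

```text
time_s: 10.87
tcp_pos: [0.4512, 0.2451, 0.1308]
eef_rot: [-180.0, 0.1, -78.4]
contact_force: [-0.2, -0.6, -0.2]
gripper_width: 0.0597
gripper_force: 0.0
```

```bash
python3 -c "
from h import *
need(.452,.241,.010,-78.6)
for c in ['scene','top']:
    d=optics.capture(c)
    print(blob(d,*WHITE,(.532,-.1555),0,.085),blob(d,(60,25,40),(95,255,255),(.4663,.1532),.02,.062))
"
```

```text
t 10.87 tcp [0.4512 0.2451 0.1308] yaw -78.4 slide [0.029 0.001 0.805] turn 0.003 w 0.0597 F [-0.2 -0.6 -0.2]
[0.5315, -0.1549, 0.0731, 1575.0] [0.4701, 0.1589, 0.0505, 90.0]
[0.5324, -0.1561, 0.0718, 1823.0] [0.4686, 0.156, 0.0495, 589.0]
```

Request:
{"name": "send_rows", "arguments": {"moves": [{"slide":[0,0,0.22],"turn":0,"gripper":0.68},{"slide":[0,0,0.44],"turn":0,"gripper":0.68},{"slide":[0,0,0.64],"turn":0,"gripper":0.68},{"slide":[0,0,0.8],"turn":0,"gripper":0.68},{"slide":[0,0,0.8],"turn":0,"gripper":0.68}]}}

```text
time_s: 11.38
tcp_pos: [0.4507, 0.2381, 0.0062]
eef_rot: [179.6, -0.3, -78.6]
contact_force: [-0.8, -0.6, -1.2]
gripper_width: 0.0598
gripper_force: 0.0
```

Request:
{"name": "send_rows", "arguments": {"moves": [{"slide":[0.05,0,0],"turn":0,"gripper":0.68},{"slide":[0.1,0,0],"turn":0,"gripper":0.68},{"slide":[0.15,0,0],"turn":0,"gripper":0.68},{"slide":[0.2,0,0],"turn":0,"gripper":0.68},{"slide":[0.25,0,0],"turn":0,"gripper":0.68}]}}

```text
time_s: 11.8
tcp_pos: [0.4609, 0.2047, 0.0119]
eef_rot: [-179.9, 0.1, -78.5]
contact_force: [-1.5, 2.0, 1.6]
gripper_width: 0.0593
gripper_force: 1.5
```

Request:
{"name": "send_rows", "arguments": {"moves": [{"slide":[0.06,0,0],"turn":0,"gripper":0.68},{"slide":[0.12,0,0],"turn":0,"gripper":0.68},{"slide":[0.18,0,0],"turn":0,"gripper":0.68},{"slide":[0.24,0,0],"turn":0,"gripper":0.68},{"slide":[0.3,0,0],"turn":0,"gripper":0.68}]}}

```text
time_s: 12.22
tcp_pos: [0.4699, 0.1607, 0.011]
eef_rot: [-179.9, 0.0, -78.4]
contact_force: [-0.9, 4.4, 5.0]
gripper_width: 0.0596
gripper_force: 2.7
```

Request:
{"name": "send_rows", "arguments": {"moves": [{"slide":[0.07,0,0],"turn":0,"gripper":0.68},{"slide":[0.15,0,0],"turn":0,"gripper":0.68},{"slide":[0.23,0,0],"turn":0,"gripper":0.68},{"slide":[0.31,0,0],"turn":0,"gripper":0.68},{"slide":[0.39,0,0],"turn":0,"gripper":0.68}]}}

```text
time_s: 12.63
tcp_pos: [0.4814, 0.103, 0.0108]
eef_rot: [-179.9, 0.0, -78.4]
contact_force: [-0.6, 5.7, 5.5]
gripper_width: 0.0596
gripper_force: 3.0
```

Request:
{"name": "send_rows", "arguments": {"moves": [{"slide":[0.08,0,0],"turn":0,"gripper":0.68},{"slide":[0.16,0,0],"turn":0,"gripper":0.68},{"slide":[0.24,0,0],"turn":0,"gripper":0.68},{"slide":[0.32,0,0],"turn":0,"gripper":0.68},{"slide":[0.4,0,0],"turn":0,"gripper":0.68}]}}

```text
time_s: 13.05
tcp_pos: [0.4932, 0.044, 0.0108]
eef_rot: [-180.0, 0.0, -78.4]
contact_force: [-1.0, 5.7, 6.0]
gripper_width: 0.0594
gripper_force: 3.1
```

Request:
{"name": "send_rows", "arguments": {"moves": [{"slide":[0.08,0,0],"turn":0,"gripper":0.68},{"slide":[0.16,0,0],"turn":0,"gripper":0.68},{"slide":[0.24,0,0],"turn":0,"gripper":0.68},{"slide":[0.31,0,0],"turn":0,"gripper":0.68},{"slide":[0.36,0,0],"turn":0,"gripper":0.68}]}}

```text
time_s: 13.47
tcp_pos: [0.5034, -0.0093, 0.0105]
eef_rot: [180.0, 0.0, -78.5]
contact_force: [-1.5, 5.4, 5.3]
gripper_width: 0.0596
gripper_force: 3.0
```

```bash
python3 -c "
from h import *
need(.5215,-.1035,.010,-78.5)
for c in ['scene','top']:
    d=optics.capture(c); cv2.imwrite('pics/%s4.png'%c,cv2.resize(d['img'][80:280,150:450,::-1],None,fx=2.5,fy=2.5))
    print(blob(d,(60,25,40),(95,255,255),(.515,-.05),.02,.08))
"
```

```text
t 13.47 tcp [ 0.5034 -0.0093  0.0105] yaw -78.5 slide [0.639 0.008 0.004] turn 0.0 w 0.0596 F [-1.5  5.4  5.3]
None
None
```

View pics/scene4.png

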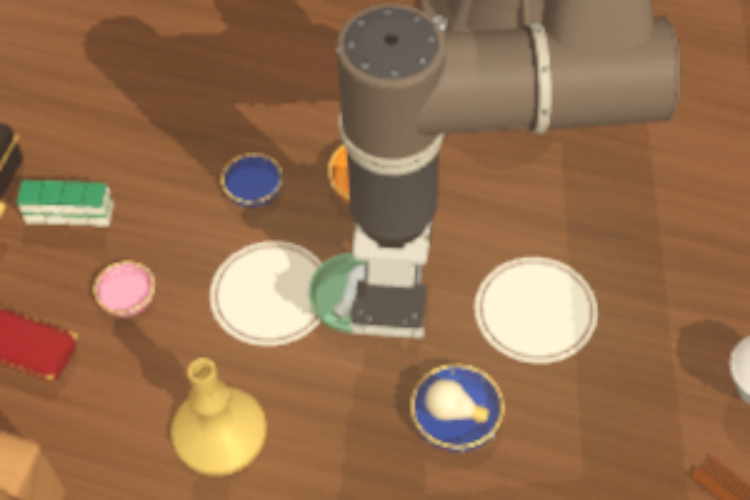

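Celadon (≈345,292) is cradled and heading for medallion a (270,292); blue is parked clear at (457,407). Remaining 0.64; then back off, raise and turn −65°.

Request:
{"name": "send_rows", "arguments": {"moves": [{"slide":[0.06,0,0],"turn":0,"gripper":0.68},{"slide":[0.13,0,0],"turn":0,"gripper":0.68},{"slide":[0.2,0,0],"turn":0,"gripper":0.68},{"slide":[0.27,0,0],"turn":0,"gripper":0.68},{"slide":[0.34,0,0],"turn":0,"gripper":0.68}]}}

```text
time_s: 13.98
tcp_pos: [0.5137, -0.0593, 0.0103]
eef_rot: [180.0, -0.0, -78.5]
contact_force: [-0.7, 1.6, -0.5]
gripper_width: 0.0598
gripper_force: 0.7
```

Request:
{"name": "send_rows", "arguments": {"moves": [{"slide":[0.07,0,0],"turn":0,"gripper":0.68},{"slide":[0.14,0,0],"turn":0,"gripper":0.68},{"slide":[0.2,0,0],"turn":0,"gripper":0.68},{"slide":[0.26,0,0],"turn":0,"gripper":0.68},{"slide":[0.3,0,0],"turn":0,"gripper":0.68}]}}

```text
time_s: 14.4
tcp_pos: [0.5229, -0.1034, 0.0105]
eef_rot: [180.0, -0.0, -78.5]
contact_force: [0.5, 1.5, -0.7]
gripper_width: 0.0596
gripper_force: 0.7
```

Request:
{"name": "send_rows", "arguments": {"moves": [{"slide":[0,0,0],"turn":0,"gripper":0.68},{"slide":[-0.1,0,0],"turn":0,"gripper":0.68},{"slide":[-0.3,0,0],"turn":0,"gripper":0.68},{"slide":[-0.3,0,-0.2],"turn":0,"gripper":0.68},{"slide":[-0.3,0,-0.4],"turn":0,"gripper":0.68}]}}

```text
time_s: 14.82
tcp_pos: [0.5123, -0.0573, 0.07]
eef_rot: [179.8, -0.0, -78.3]
contact_force: [1.4, -0.6, 0.4]
gripper_width: 0.0597
gripper_force: 0.0
```

Request:
{"name": "send_rows", "arguments": {"moves": [{"slide":[-0.2,0,-0.15],"turn":-0.07,"gripper":0.68},{"slide":[-0.4,0,-0.3],"turn":-0.14,"gripper":0.68},{"slide":[-0.6,0,-0.4],"turn":-0.21,"gripper":0.68},{"slide":[-0.8,0,-0.4],"turn":-0.28,"gripper":0.68},{"slide":[-0.8,0,-0.4],"turn":-0.35,"gripper":0.68}]}}

```text
time_s: 15.23
tcp_pos: [0.4903, 0.0634, 0.1324]
eef_rot: [-179.7, -0.1, -46.5]
contact_force: [-0.1, 0.5, -0.5]
gripper_width: 0.0595
gripper_force: 0.0
```

Request:
{"name": "send_rows", "arguments": {"moves": [{"slide":[0,0,0],"turn":-0.07,"gripper":0.68},{"slide":[0,0,0],"turn":-0.14,"gripper":0.68},{"slide":[0,0,0],"turn":-0.21,"gripper":0.68},{"slide":[0,0,0],"turn":-0.28,"gripper":0.68},{"slide":[0,0,0],"turn":-0.35,"gripper":0.68}]}}

```text
time_s: 15.65
tcp_pos: [0.4898, 0.0597, 0.1308]
eef_rot: [-180.0, -0.0, -15.1]
contact_force: [0.8, -0.9, 0.4]
gripper_width: 0.0596
gripper_force: 0.0
```

```bash
python3 -c "
from h import *
for c in ['scene','top']:
    d=optics.capture(c); cv2.imwrite('pics/%s5.png'%c,cv2.resize(d['img'][80:280,150:450,::-1],None,fx=2.5,fy=2.5))
    print(blob(d,(60,25,40),(95,255,255),(.53,-.155),.02,.065),blob(d,*BLUE,(.625,.1),.02,.06),blob(d,*WHITE,(.466,.153),0,.085))
B=np.array([.625,.101]);T=np.array([.466,.1535]);u=(T-B)/np.linalg.norm(T-B);yaw=np.degrees(np.arctan2(*-u[::-1]))
print(u,yaw,B-.085*u,T-.053*u)
need(*(B-.085*u),.13,yaw)
"
```

```text
[0.5329, -0.1662, 0.0455, 25.0] [0.625, 0.0925, 0.0436, 233.0] [0.4639, 0.1476, 0.0789, 1603.0]
[0.5341, -0.1555, 0.049, 476.0] [0.6256, 0.0976, 0.0448, 254.0] [0.4088, 0.1186, 0.0208, 23.0]
[-0.94957532  0.31353902] -18.272638266985318 [0.7057139  0.07434918] [0.51632749 0.13688243]
t 15.75 tcp [0.4898 0.0596 0.1307] yaw -15.3 slide [ 1.362 -0.475  0.005] turn 0.033 w 0.0596 F [-1.   0.7 -0.4]
```

View pics/scene5.png

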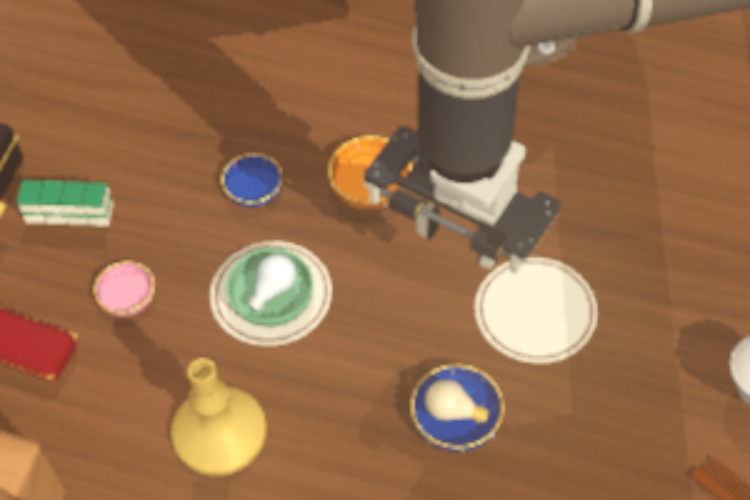

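Request:
{"name": "send_rows", "arguments": {"moves": [{"slide":[0.17,-0.06,0],"turn":0,"gripper":0.68},{"slide":[0.34,-0.12,0],"turn":0,"gripper":0.68},{"slide":[0.51,-0.18,0],"turn":0,"gripper":0.68},{"slide":[0.68,-0.24,0],"turn":0,"gripper":0.68},{"slide":[0.68,-0.24,0],"turn":0,"gripper":0.68}]}}

```text
time_s: 16.17
tcp_pos: [0.6019, 0.0674, 0.1301]
eef_rot: [180.0, -0.1, -15.7]
contact_force: [1.4, 0.4, 0.8]
gripper_width: 0.0597
gripper_force: 0.0
```

Request:
{"name": "send_rows", "arguments": {"moves": [{"slide":[0.17,-0.06,0],"turn":0.03,"gripper":0.68},{"slide":[0.34,-0.12,0],"turn":0.03,"gripper":0.68},{"slide":[0.51,-0.18,0],"turn":0.03,"gripper":0.68},{"slide":[0.68,-0.24,0],"turn":0.03,"gripper":0.68},{"slide":[0.68,-0.24,0],"turn":0.03,"gripper":0.68}]}}

```text
time_s: 16.58
tcp_pos: [0.7092, 0.0746, 0.1294]
eef_rot: [180.0, -0.1, -18.4]
contact_force: [0.4, 0.0, 1.1]
gripper_width: 0.0597
gripper_force: 0.0
```

```bash
python3 -c "
from h import *
need(.7057,.0743,.01,-18.3)
need(.5163,.1369,.01,-18.3)
"
```

```text
t 16.58 tcp [0.7092 0.0746 0.1294] yaw -18.4 slide [-0.022  0.009  0.796] turn -0.001 w 0.0597 F [0.4 0.  1.1]
t 16.58 tcp [0.7092 0.0746 0.1294] yaw -18.4 slide [-1.352  0.011  0.795] turn -0.001 w 0.0597 F [0.4 0.  1.1]
```

Request:
{"name": "send_rows", "arguments": {"moves": [{"slide":[0,0,0.22],"turn":0,"gripper":0.68},{"slide":[0,0.01,0.44],"turn":0,"gripper":0.68},{"slide":[0,0.01,0.64],"turn":0,"gripper":0.68},{"slide":[0,0.01,0.8],"turn":0,"gripper":0.68},{"slide":[0,0.01,0.8],"turn":0,"gripper":0.68}]}}

```text
time_s: 17.0
tcp_pos: [0.7009, 0.0721, 0.0045]
eef_rot: [179.7, 0.5, -18.4]
contact_force: [-0.7, -0.5, -1.1]
gripper_width: 0.0597
gripper_force: 0.0
```

Request:
{"name": "send_rows", "arguments": {"moves": [{"slide":[-0.05,0,0],"turn":0,"gripper":0.68},{"slide":[-0.1,0,0],"turn":0,"gripper":0.68},{"slide":[-0.15,0,0],"turn":0,"gripper":0.68},{"slide":[-0.2,0,0],"turn":0,"gripper":0.68},{"slide":[-0.25,0,0],"turn":0,"gripper":0.68}]}}

```text
time_s: 17.42
tcp_pos: [0.6699, 0.0855, 0.0126]
eef_rot: [-179.9, -0.2, -18.1]
contact_force: [2.5, -1.3, 1.5]
gripper_width: 0.0596
gripper_force: 1.1
```

Request:
{"name": "send_rows", "arguments": {"moves": [{"slide":[-0.06,0,0],"turn":0,"gripper":0.68},{"slide":[-0.12,0,0],"turn":0,"gripper":0.68},{"slide":[-0.18,0,0],"turn":0,"gripper":0.68},{"slide":[-0.24,0,0],"turn":0,"gripper":0.68},{"slide":[-0.3,0,0],"turn":0,"gripper":0.68}]}}

```text
time_s: 17.83
tcp_pos: [0.6273, 0.0994, 0.0116]
eef_rot: [-179.9, -0.1, -18.1]
contact_force: [5.3, -2.6, 5.1]
gripper_width: 0.0595
gripper_force: 3.2
```

Request:
{"name": "send_rows", "arguments": {"moves": [{"slide":[-0.07,0,0],"turn":0,"gripper":0.68},{"slide":[-0.15,0,0],"turn":0,"gripper":0.68},{"slide":[-0.23,0,0],"turn":0,"gripper":0.68},{"slide":[-0.3,0,0],"turn":0,"gripper":0.68},{"slide":[-0.36,0,0],"turn":0,"gripper":0.68}]}}

```text
time_s: 18.25
tcp_pos: [0.5757, 0.1163, 0.0115]
eef_rot: [-179.9, -0.1, -18.1]
contact_force: [5.5, -1.8, 5.3]
gripper_width: 0.0597
gripper_force: 3.2
```

```bash
python3 -c "
from h import *
need(.5163,.1369,.01,-18.3)
d=optics.capture('scene'); cv2.imwrite('pics/s6.png',cv2.resize(d['img'][80:280,150:450,::-1],None,fx=2.5,fy=2.5))
"
```

```text
t 18.25 tcp [0.5757 0.1163 0.0115] yaw -18.1 slide [-0.419 -0.007  0.009] turn 0.002 w 0.0597 F [ 5.5 -1.8  5.3]
```

View pics/s6.png

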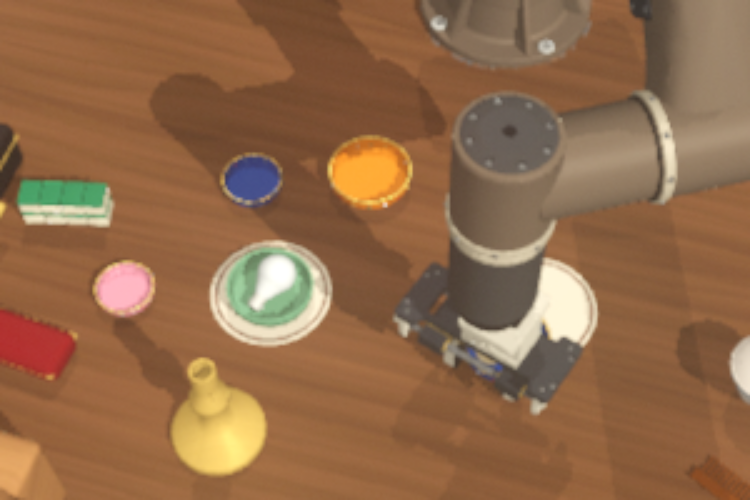

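The blue dish is under the gripper (≈480,360), on course to medallion b (535,310); celadon sits on a. I finish the push, back off, rise and withdraw.

Request:
{"name": "send_rows", "arguments": {"moves": [{"slide":[-0.06,0,0],"turn":0,"gripper":0.68},{"slide":[-0.11,0,0],"turn":0,"gripper":0.68},{"slide":[-0.16,0,0],"turn":0,"gripper":0.68},{"slide":[-0.21,0,0],"turn":0,"gripper":0.68},{"slide":[-0.26,0,0],"turn":0,"gripper":0.68}]}}

```text
time_s: 18.72
tcp_pos: [0.5387, 0.1282, 0.0111]
eef_rot: [-179.9, -0.1, -18.1]
contact_force: [5.8, -1.1, 5.1]
gripper_width: 0.0598
gripper_force: 3.2
```

Request:
{"name": "send_rows", "arguments": {"moves": [{"slide":[-0.05,0,0],"turn":0,"gripper":0.68},{"slide":[-0.09,0,0],"turn":0,"gripper":0.68},{"slide":[-0.13,0,0],"turn":0,"gripper":0.68},{"slide":[-0.15,0,0],"turn":0,"gripper":0.68},{"slide":[-0.15,0,0],"turn":0,"gripper":0.68}]}}

```text
time_s: 19.13
tcp_pos: [0.5167, 0.1351, 0.0109]
eef_rot: [-180.0, -0.0, -18.1]
contact_force: [2.8, 0.4, 3.3]
gripper_width: 0.0599
gripper_force: 2.1
```

Request:
{"name": "send_rows", "arguments": {"moves": [{"slide":[0.05,0,0],"turn":0,"gripper":0.68},{"slide":[0.15,0,0],"turn":0,"gripper":0.68},{"slide":[0.35,0,0],"turn":0,"gripper":0.68},{"slide":[0.35,0,-0.2],"turn":0,"gripper":0.68},{"slide":[0.35,0,-0.4],"turn":0,"gripper":0.68}]}}

```text
time_s: 19.55
tcp_pos: [0.5651, 0.1162, 0.0668]
eef_rot: [179.6, 0.4, -18.3]
contact_force: [0.7, 1.1, -0.0]
gripper_width: 0.0596
gripper_force: 0.0
```

Request:
{"name": "send_rows", "arguments": {"moves": [{"slide":[0,0,-0.2],"turn":0,"gripper":0.68},{"slide":[0,0,-0.4],"turn":0,"gripper":0.68},{"slide":[0,0,-0.6],"turn":0,"gripper":0.68},{"slide":[0.2,0,-0.8],"turn":0,"gripper":0.68},{"slide":[0.4,0,-0.9],"turn":0,"gripper":0.68}]}}

```text
time_s: 19.97
tcp_pos: [0.6242, 0.0997, 0.2093]
eef_rot: [-179.9, -0.1, -18.0]
contact_force: [2.0, 0.3, 0.3]
gripper_width: 0.06
gripper_force: 0.0
```

Request:
{"name": "send_rows", "arguments": {"moves": [{"slide":[0.2,0,0],"turn":0,"gripper":0.68},{"slide":[0.4,0,0],"turn":0,"gripper":0.68},{"slide":[0.5,0,0],"turn":0,"gripper":0.68},{"slide":[0.5,0,0],"turn":0,"gripper":0.68},{"slide":[0.5,0,0],"turn":0,"gripper":0.68}]}}

```text
time_s: 20.38
tcp_pos: [0.6945, 0.0754, 0.203]
eef_rot: [179.9, 0.3, -18.2]
contact_force: [-0.8, 0.5, -0.8]
gripper_width: 0.0597
gripper_force: 0.0
```

```bash
python3 -c "
from h import *
for c in ['scene','top']:
    d=optics.capture(c); cv2.imwrite('pics/%s7.png'%c,cv2.resize(d['img'][80:280,180:420,::-1],None,fx=2.5,fy=2.5))
    print(blob(d,*BLUE,(.466,.153),.02,.07),blob(d,(60,25,40),(95,255,255),(.533,-.155),.02,.062))
    for n in ('pearl_bulb','frosted_bulb','lamp'): print(n,[(np.round(r['location'],3),round(r['p'],2)) for r in optics.look_for(c,n)[:2]])
need(.5163,.1369,.01,-18.3)
"
```

```text
[0.4681, 0.1506, 0.0454, 248.0] None
pearl_bulb [(array([0.479, 0.147, 0.039]), 0.8)]
frosted_bulb [(array([ 0.532, -0.147,  0.038]), 0.53)]
lamp [(array([ 0.737, -0.141,  0.027]), 0.66), (array([0.478, 0.143, 0.04 ]), 0.44)]
[0.4691, 0.1495, 0.0453, 454.0] [0.5342, -0.1576, 0.0484, 289.0]
pearl_bulb [(array([0.469, 0.139, 0.041]), 0.7)]
frosted_bulb [(array([ 0.528, -0.152,  0.04 ]), 0.74)]
lamp [(array([ 0.709, -0.144,  0.028]), 0.98)]
t 20.78 tcp [0.6948 0.0768 0.206 ] yaw -18.1 slide [-1.256 -0.011  1.307] turn 0.002 w 0.0601 F [ 0.2  0.2 -0.5]
```

View pics/scene7.png

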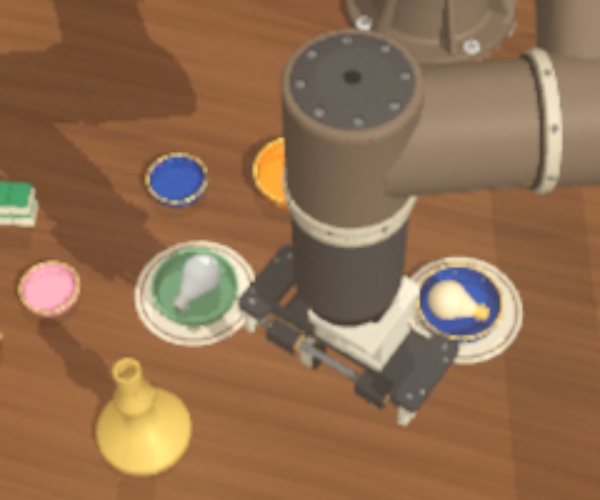

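View pics/top7.png

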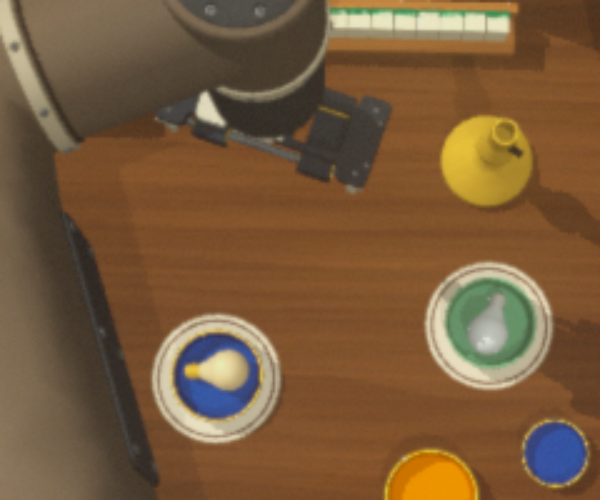

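Scene picture: celadon lies on medallion a (195,290), blue on b (460,302). The top picture confirms both are centred on their medallions, within about 5 mm, with each bulb in its own dish and the gripper clear.

```bash
python3 -c "
from plant import order
print(order.close_job())"
```

```text
the job is handed in; nothing more can be done
None
```

The two dishes have traded places, each centred within about 5 mm on the other's medallion with its own bulb still in it; the lamp was undisturbed, and the job was handed in at about 21 s with no verdict returned.

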